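Seat the step tablet and hold the densitometer's reading arm down

TASK

Check the densitometer with its calibration tablet: on the stage, move the framed glass step tablet flush into the corner so that it lies against both the rear rail and the end stop, while the reading arm is still up. Then press the arm (it has a thumb pad at its front end) down until the sprung foot stands on the glass and is pushed about half of its 10 mm stroke (5 mm) into the head, without slamming or leaning hard on the glass, and finish while still holding it there, since the instrument reads only as long as the arm is held. Leave the tablet flush and the other things where they are.

Things in the scene. Friction and masses are not known exactly. Their poses are not given: they have to be found in the camera images.
- densitometer: Bench transmission densitometer, fixed, grey-white, 268 mm deep, 290 wide, 66 high at its rear housing (x +84 to +164 mm). Origin on the worktop, 50 mm right of the point under the reading window; x points to the housing (away from the robot), y along the stage towards the end stop (left), z up. Flat dark stage, top at z +36 mm, x -99 to +67, y -133 to +143 mm.
- rail (a point): Middle of the front face of the rear rail, at stage height: an aluminium bar 12 mm high along the densitometer's y. In its frame the face is at x +22 mm and runs from y +11 to +89 mm.
- stop (a point): Middle of the inner face of the end stop, at stage height: an aluminium bar 12 mm high along the densitometer's x. In its frame the face is at y +85 mm and runs from x -22 to +32 mm.
- tablet: Loose calibration step tablet on the stage: glass strip with grey steps in a flat aluminium frame, 44 (x) by 150 (y) by 10 mm, 0.09-0.16 kg. Origin: centre of its underside. Flush (+x edge on the rail, +y end on the stop) its origin is at x 0, y +10, z +36 mm of the densitometer, axes parallel. Starts turned under 8 degrees, 13-33 mm off the rail, 15-45 off the stop at mid-edge.
- tablet_grip (a point): Point on the tablet's centre line, 47 mm from its origin towards its -y end, halfway up its thickness: clear of the rail's end even when flush, a place to grip it across its 44 mm width.
- swing (a joint): Reading arm, a bar 26 mm wide over the tablet's +y part, in the densitometer's plane y +50 mm, with a round head 38 mm across 125 mm in front of its hinge. Radians: 0 raised (a spring returns it), grows as pressed down, 0.20 level, stop 0.32. With the tablet flush the foot meets the glass at about 0.16, is half in at 0.20, bottoms at 0.24.
- read_arm: The reading arm. Origin: on its hinge axis and centre line, x +125, y +50, z +81 mm in the densitometer's frame; the axis is parallel to its y. Its own x runs along the arm to the rear.
- pad_top (a point): Centre of the upper face of the thumb pad: black, ribbed, at the arm's front end, 40 (x) by 32 (y) by 10 mm, in the arm's frame 163 mm in front of the hinge and 14 mm above it. Raised: 127 mm over the worktop, tilted 0.2 rad; arm level: 95 mm. Force to press: 2 N at first, 4 N as the foot meets the glass, 7 N foot half in, 9 N near bottom, then steep.
- foot_in (a joint): Sprung foot in the reading head: steel sleeve 22 mm across with a dark index line, stroke 10 mm. Metres: 0 fully out (12 mm proud of the head), 0.010 bottomed; at about 0.005 the line is at the head's lower edge. Its spring pushes 1.5 N at 0, 4 N at half stroke, 6.5 N at the end. It only goes in against the glass.
- read_foot: The sprung foot; it ends below in a black rubber ring, 24 mm across, 3 mm thick, which touches the glass. Origin: centre of the ring's lower face; 20 mm above the tablet's upper face at the start.
- coverslips: Bystander, to be left alone: square white box of coverslips, 28x28x9 mm, lying on the instrument's stage left of the end stop.
- lens_tissue: Bystander, to be left alone: flat packet of lens tissue, 60x80x10 mm, on the worktop right of the instrument.
- dust_cap_1: Bystander, to be left alone: round black dust cap, 36 mm across, 16 mm high, right of the instrument.
- eyepiece: Bystander, to be left alone: black microscope eyepiece, 35 mm across, 40 mm high, left of the instrument.
- filter_cube: Bystander, to be left alone: black filter cube, 32x38x33 mm, left of the instrument.
- forceps: Bystander, to be left alone: flat steel forceps, 120 mm long, far left on the worktop.
- scissors: Bystander, to be left alone: scissors, 199 mm long, on the worktop to the right.

How it is judged:
By the outcome, as a careful person would: the job done as asked, in the order asked, and still so for the second after the job is handed in, while the arm keeps its last pose, push and grip.
It also fails if it takes over 48 s, if anything falls off the work surface, if the arm or the gripper's body presses on something with over 40 N, if the wrist force passes 120 N, or if a joint passes its speed limit or range.

ROBOT

A 6-joint arm with a two-finger parallel gripper is mounted at the origin on a cart in front of the work surface, level with it; the furniture and walls round the work are solid. World frame = base frame: x ahead of the robot, y to its left, z up, the work surface at z = 0. Lengths are in m, angles in rad, forces in N, time in s.
With the tool pointing down it reaches from about 0.25 to 0.775 m from the base axis. Payload 4 kg.
Tool frame: the origin (TCP) lies on the centre line of the jaws, within the pads' length; the fingertips stand 25 mm ahead of it and the grasp point (between the pads) lies 6 mm ahead of it; z points along the fingers, y is the line along which they close (so a half turn about z gives the same grasp; the last joint's range is limited). The gripper opens to 94 mm and grips with 3 to 60 N. Pads are 16 mm wide; open, the fingers measure 119 mm over their backs; the gripper's body (75 mm by 177 mm) begins 78 mm behind the grasp point.
Start: joints at [1.188, 0.087, 1.371, -0, 1.684, -0.103], TCP at [0.152, 0.529, 0.231] pointing down, gripper open.
Joint ranges: [-3.1, 3.1], [-0.76, 2.03], [0.27, 2.55], [-1.08, 4.22], [0.17, 2.65], [-2.57, 2.57]. Speed limits (rad/s): [2.79, 2.79, 3.14, 3.14, 3.14, 3.14].

INTERFACE

Orientations are given as [roll, pitch, yaw] about the fixed x, y, z axes, in that order (R = Rz(yaw) Ry(pitch) Rx(roll)).
In Python, from bench import sensors, optics, ticket gives the robot as it stands.
- The arm moves only by the tool send_rows, never from a script. Its argument "rows" is a list of rows, each a list of 6 numbers: the shift along the world's x, y, z in mm, then the turn, a rotation vector about the world's x, y, z in rad. In form: [[x, y, z, wx, wy, wz], ...]. A call has 1 to 8 rows; each row shifts and turns the commanded pose from where the row before left it; what a row does not reach is not made up. A row lasts 1/12 s, in which the tool goes at most 41.7 mm and 7.16 degrees, less where a joint would pass 70% of its speed; a pose out of reach is approached as far as the arm can. A call is refused whole if a number of a shift passes 41.7 or a number of a turn 0.125, either way. A call with a gripper value outside its range is refused whole. "grip" is the finger opening in mm, from 0 to 94, set as the call begins (left out, the last holds). The fingers move at their own pace and stop on an object; the grip force is fixed at half the most. Time passes only in rows, so rows that do not move let the fingers close. It gives the time, the measured TCP pose, the force, the opening and the grip force at its end, in the units of the state.
- sensors.get_obs(): the state, without advancing time (a new reading comes with each control period).
- optics.snapshot(name): name is "scene" or "top"; returns the picture (480x640x3 uint8, red, green, blue); there is no depth.
- optics.camera_model(name): a dict with "vertical_fov" (degrees; the focal length in pixels is half the picture's height over the tangent of half this angle, whatever the lens; pixels are square), "cx", "cy" (the principal point, pixels), "R" (3x3) and "t" (3): a world point X has camera coordinates R X + t. Camera axes: x right, y down, z forward; pixel columns grow to the right and rows downward; lengths in m; the calibration is good to about 2 mm. A picture is of the moment at which its call begins. camera_model takes no time and is no camera call.
- ticket.close_job(): hands the job in; it is judged then, once.
The state is a dict: "time": time; "joint_positions": joint angles; "qvel": joint speeds; "joint_torque": joint torques, N m; "tool_pos": TCP position; "ee_rot": TCP orientation; "wrist_force": force on the tool from outside, world axes, zero at the start; "wrist_torque": the same for the moment, N m; "width": finger opening in m; "finger_force": force on a finger pad.
Only numpy, scipy, OpenCV 4.12 (cv2) and the standard library are available. Lean on these libraries where they do the work, as an engineer would, in place of code of your own. Each camera call takes 0.05 s, during which the arm holds its last target. There are 200 camera calls.

## Working session

There is one attempt and no reset: what is moved stays moved. The work goes in short steps, Python scripts to look and compute and a tool call to move; the robot and the scene stay as the last step left them, time stands still between calls to the robot, and variables do not carry over. Pictures are saved under pics/ and viewed, at most 10 in all, crops included, and the job is handed in when it is done.

Besides the shell and the picture viewer there is one more tool, called as name(argument=value, ...) on one line, values as JSON. send_rows: Moves the arm, as the interface text tells. Its arguments: {"type":"object","properties":{"rows":{"type":"array"},"grip":{"type":"number"}},"required":["rows"]}

```bash
mkdir -p pics; ls
python3 - <<'E'
from bench import sensors, optics
import cv2,numpy as np
for n in("scene","top"):
    m=optics.camera_model(n);print(n,{k:np.round(v,4).tolist() for k,v in m.items()})
    cv2.imwrite(f"pics/{n}0.png",optics.snapshot(n)[:,:,::-1])
print(sensors.get_obs())
E
```

```text
pics
scene {'vertical_fov': 49.0311, 'cx': 325.282, 'cy': 241.5721, 'R': [[0.3948, -0.9187, 0.0127], [-0.8081, -0.3538, -0.4709], [0.4371, 0.1757, -0.8821]], 't': [-0.2399, 0.5359, 1.2]}
top {'vertical_fov': 53.2681, 'cx': 322.2116, 'cy': 235.219, 'R': [[0.0308, -0.9995, 0.0024], [-0.9756, -0.0305, -0.2172], [0.2172, 0.0044, -0.9761]], 't': [-0.0244, 0.6451, 1.4033]}
{'time': 0.1, 'joint_positions': array([ 1.18792207e+00,  8.78865859e-02,  1.37207502e+00, -1.92177713e-05,
        1.68364570e+00, -1.03114316e-01]), 'qvel': array([ 0.00081483, -0.00127299, -0.00199766, -0.00106067,  0.00344161,
       -0.00083362]), 'joint_torque': array([ 2.65157338e-03, -3.41254807e+01, -3.03300297e+01,  7.20184436e-02,
        3.04261968e-02, -8.38076403e-05]), 'tool_pos': array([0.15171682, 0.52818992, 0.22943246]), 'ee_rot': array([-3.13958674e+00, -1.88372943e-04,  2.86183038e+00]), 'wrist_force': array([ 0.33881663, -0.11082987,  0.29816916]), 'wrist_torque': array([-0.00561361, -0.01640423, -0.03576845]), 'finger_force': 0.0, 'width': 0.09381101717046532}
```

View pics/scene0.png

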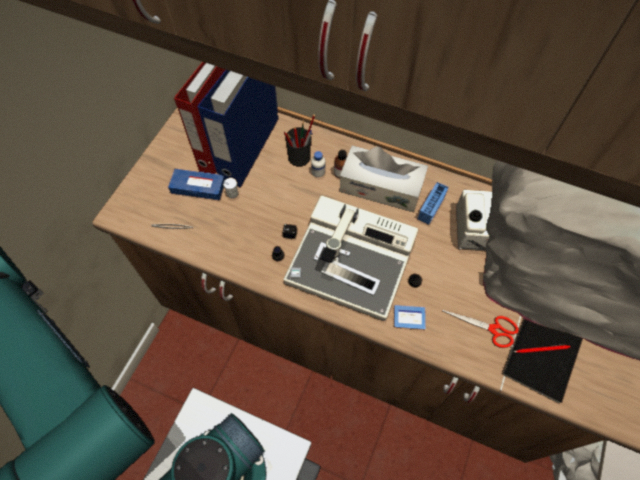

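View pics/top0.png

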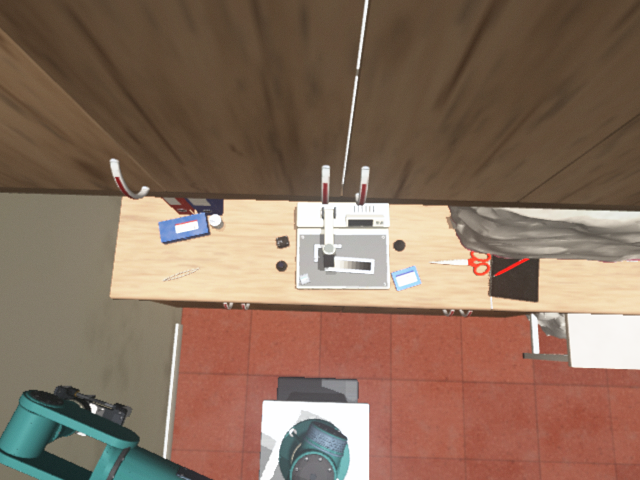

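Both views show the densitometer: scene around (350,258), top around (343,247). The tablet is at scene (347,270) and top (350,265), with the reading arm over its left end. I'll enlarge both.

Run:
```python
import cv2
a=cv2.imread("pics/scene0.png")[190:325,275:430];b=cv2.imread("pics/top0.png")[195:295,285:400]
cv2.imwrite("pics/cs.png",cv2.resize(a,None,fx=5,fy=4.4,interpolation=2)[:, :] if 0 else cv2.resize(a,None,fx=4.4,fy=4.4,interpolation=cv2.INTER_CUBIC))
cv2.imwrite("pics/ct.png",cv2.resize(b,None,fx=5.8,fy=5.8,interpolation=cv2.INTER_CUBIC))
```

```text
(no output)
```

View pics/cs.png

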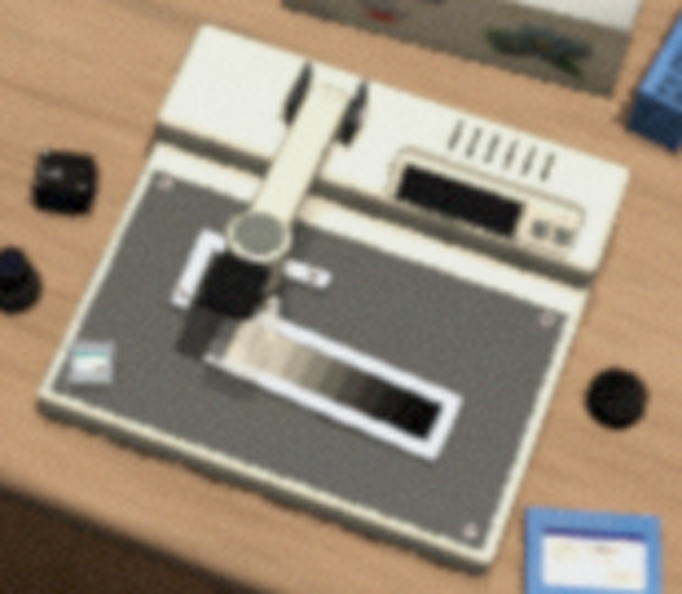

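View pics/ct.png

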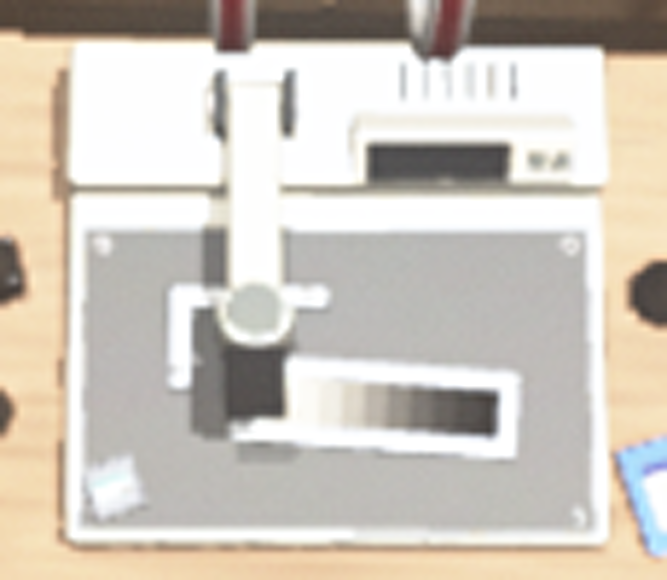

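The crops resolve the details:
- **Stage:** dark corners in the top crop at about (86,232), (587,232), (598,530) and (82,528).
- **Tablet:** right end at (521,372)–(514,458).
- **Rail and stop:** an L with its corner at (175,290).
- **Pad:** black, near (256,380).

Next I'll fit edges with subpixel precision in both views.

```bash
cat > h.py <<'E'
import cv2,numpy as np
from bench import optics
M={n:optics.camera_model(n) for n in("scene","top")}
def K(n):
    m=M[n];f=240/np.tan(np.radians(m["vertical_fov"])/2);return f,m["cx"],m["cy"],np.array(m["R"]),np.array(m["t"])
def ray(n,p):
    f,cx,cy,R,t=K(n);d=R.T@np.array([(p[0]-cx)/f,(p[1]-cy)/f,1]);return -R.T@t,d
def plane(n,p,z):
    c,d=ray(n,p);return c+d*(z-c[2])/d[2]
def proj(n,X):
    f,cx,cy,R,t=K(n);c=R@np.asarray(X)+t;return np.array([f*c[0]/c[2]+cx,f*c[1]/c[2]+cy])
def tri(ps,pt):
    a,d=ray("scene",ps);b,e=ray("top",pt);s=np.linalg.lstsq(np.c_[d,-e],b-a,rcond=None)[0]
    return (a+d*s[0]+b+e*s[1])/2,np.linalg.norm(a+d*s[0]-b-e*s[1])
def edge(g,p,q,h=2.5):  # subpixel line near p-q: (point,dir)
    p=np.array(p,float);q=np.array(q,float);u=(q-p)/np.linalg.norm(q-p);n=np.array([-u[1],u[0]])
    s=np.arange(-h,h+.01,.1);P=[]
    for a in np.linspace(.06,.94,40):
        c=p+a*(q-p);xy=(c+s[:,None]*n).astype(np.float32)
        v=cv2.GaussianBlur(cv2.remap(g,xy[:,:1],xy[:,1:],cv2.INTER_CUBIC),(1,9),0).ravel()
        d=np.abs(np.gradient(v));d=np.clip(d-.5*d.max(),0,None);P.append(c+n*(s*d).sum()/d.sum())
    l=cv2.fitLine(np.array(P,np.float32),cv2.DIST_HUBER,0,.01,.01).ravel();return l[2:],l[:2]
def cross(a,b):
    s=np.linalg.solve(np.c_[a[1],-b[1]],b[0]-a[0]);return a[0]+s[0]*a[1]
def gray(f):return cv2.cvtColor(cv2.imread(f),cv2.COLOR_BGR2GRAY).astype(np.float32)
cs=lambda *p:[np.array([275+(x+.5)/4.4-.5,190+(y+.5)/4.4-.5]) for x,y in p]
ct=lambda *p:[np.array([285+(x+.5)/5.8-.5,195+(y+.5)/5.8-.5]) for x,y in p]
E
python3 - <<'E'
from h import *
np.set_printoptions(precision=4,suppress=True)
G={n:gray(f"pics/{n}0.png") for n in M}
# stage corners RL,RR,FR,FL
S={"scene":cs((150,172),(583,318),(487,545),(57,393)),"top":ct((86,232),(587,232),(598,530),(82,528))}
C={}
for n in M:
    k=S[n];E=[edge(G[n],k[i],k[(i+1)%4]) for i in range(4)]
    C[n]=[cross(E[i-1],E[i]) for i in range(4)]
    W=np.array([plane(n,p,.036)[:2] for p in C[n]]);print(n,W,"sides",np.linalg.norm(W-np.roll(W,-1,0),axis=1))
    loc=np.array([[67,143],[67,-133],[-99,-133],[-99,143]])/1000
    a=W-W.mean(0);b=loc-loc.mean(0);th=np.arctan2((b[:,0]*a[:,1]-b[:,1]*a[:,0]).sum(),(a*b).sum())
    R=np.array([[np.cos(th),-np.sin(th)],[np.sin(th),np.cos(th)]]);o=W.mean(0)-R@loc.mean(0);print("yaw",th,"o",o)
for a,b in zip(C["scene"],C["top"]):print("stage tri",*tri(a,b))
T={"scene":cs((270,313),(462,398),(435,460),(205,360)),"top":ct((287,358),(521,372),(514,458),(232,440))}
D={}
for n in M:
    k=T[n];E=[edge(G[n],k[i],k[i+1]) for i in range(3)];D[n]=(cross(E[0],E[1]),cross(E[1],E[2]))
    zz=[.046,.036];d=[plane(n,E[i][0]+E[i][1]*20,z)-plane(n,E[i][0],z) for i,z in((0,.046),(2,.036))]
    print(n,"tab corners rear",plane(n,D[n][0],.046),"front",plane(n,D[n][1],.036),plane(n,D[n][1],.046),"dir yaw",[np.arctan2(-x[0],x[1])if x[1]>0 else np.arctan2(x[0],-x[1]) for x in d])
for i in(0,1):print("tab tri",*tri(D["scene"][i],D["top"][i]))
# head disc and pad
for nm,a,b in(("disc",(258,236),(254,309)),("pad front L",(196,303),(226,415)),("pad front R",(245,317),(284,415)),("stop front",(180,297),(179,383)),("rail R end",(325,280),(324,296))):print(nm,*tri(cs(a)[0],ct(b)[0]))
E
```

```text
scene [[ 0.6582  0.07  ]
 [ 0.6668 -0.2122]
 [ 0.5019 -0.21  ]
 [ 0.4922  0.0649]] sides [0.2824 0.1649 0.275  0.1661]
yaw 0.02647191441150413 o [ 0.5959 -0.0764]h.py:21: RuntimeWarning: invalid value encountered in divide
  d=np.abs(np.gradient(v));d=np.clip(d-.5*d.max(),0,None);P.append(c+n*(s*d).sum()/d.sum())
Traceback (most recent call last):
  File "h.py", line 24, in cross
    s=np.linalg.solve(np.c_[a[1],-b[1]],b[0]-a[0]);return a[0]+s[0]*a[1]
numpy.linalg.LinAlgError: Singular matrix
```

```bash
sed -i 's/d=np.abs(np.gradient(v));d=/d=np.abs(np.gradient(v))\n        if d.max()<1: continue\n        d=/' h.py
cat > m.py <<'E'
from h import *
import sys
np.set_printoptions(precision=4,suppress=True)
G={n:gray(f"pics/{n}0.png") for n in M}
S={"scene":cs((150,172),(583,318),(487,545),(57,393)),"top":ct((86,232),(587,232),(598,530),(82,528))}
C={}
for n in M:
    k=S[n];E=[edge(G[n],k[i],k[(i+1)%4]) for i in range(4)]
    C[n]=[cross(E[i-1],E[i]) for i in range(4)]
    W=np.array([plane(n,p,.036)[:2] for p in C[n]]);print(n,W,"sides",np.linalg.norm(W-np.roll(W,-1,0),axis=1))
    loc=np.array([[67,143],[67,-133],[-99,-133],[-99,143]])/1000
    a=W-W.mean(0);b=loc-loc.mean(0);th=np.arctan2((b[:,0]*a[:,1]-b[:,1]*a[:,0]).sum(),(a*b).sum())
    R=np.array([[np.cos(th),-np.sin(th)],[np.sin(th),np.cos(th)]]);o=W.mean(0)-R@loc.mean(0);print("yaw",th,"o",o)
for a,b in zip(C["scene"],C["top"]):print("stage tri",*tri(a,b))
T={"scene":cs((270,313),(462,398),(435,460),(205,360)),"top":ct((287,358),(521,372),(514,458),(232,440))}
D={}
for n in M:
    k=T[n];E=[edge(G[n],k[i],k[i+1]) for i in range(3)];D[n]=(cross(E[0],E[1]),cross(E[1],E[2]))
    d=[plane(n,E[i][0]+E[i][1]*20,z)-plane(n,E[i][0],z) for i,z in((0,.046),(2,.036))]
    print(n,"tab corners rear",plane(n,D[n][0],.046),"front",plane(n,D[n][1],.036),plane(n,D[n][1],.046),"yaw",[np.arctan(-x[0]/x[1]) for x in d])
for i in(0,1):print("tab tri",*tri(D["scene"][i],D["top"][i]))
for nm,a,b in(("disc",(258,236),(254,309)),("pad front L",(196,303),(226,415)),("pad front R",(245,317),(284,415)),("stop front",(180,297),(179,383)),("rail R end",(325,280),(324,296))):print(nm,*tri(cs(a)[0],ct(b)[0]))
E
python3 m.py
```

```text
scene [[ 0.6582  0.07  ]
 [ 0.6668 -0.2122]
 [ 0.5019 -0.21  ]
 [ 0.4922  0.0649]] sides [0.2824 0.1649 0.275  0.1661]
yaw 0.02647191441150413 o [ 0.5959 -0.0764]
top [[ 0.6541  0.0694]
 [ 0.6619 -0.2052]
 [ 0.493  -0.2107]
 [ 0.4896  0.0641]] sides [0.2747 0.169  0.2748 0.1645]
yaw 0.023643875284596362 o [ 0.5908 -0.0752]
stage tri [0.6521 0.0681 0.0468] 0.0017465063329694668
stage tri [ 0.6637 -0.2087  0.0373] 0.00822788206844219
stage tri [ 0.4911 -0.209   0.0608] 0.0037472871555530992
stage tri [0.489  0.0634 0.0437] 0.0007800742880941314
scene tab corners rear [ 0.5837 -0.1661  0.046 ] front [ 0.5432 -0.1643  0.036 ] [ 0.539  -0.1649  0.046 ] yaw [np.float64(-0.04371253596865259), np.float64(-0.033859423704188665)]
top tab corners rear [ 0.5817 -0.168   0.046 ] front [ 0.536  -0.1665  0.036 ] [ 0.5346 -0.1655  0.046 ] yaw [np.float64(-0.03925707207796348), np.float64(-0.043962068162889154)]
tab tri [ 0.5801 -0.1668  0.0543] 0.000664203029257992
tab tri [ 0.5333 -0.1649  0.0584] 0.0017582172068551889
disc [ 0.5967 -0.0245  0.1231] 0.001241308807921087
pad front L [ 0.5402 -0.011   0.1294] 0.0009943245862767604
pad front R [ 0.5406 -0.0405  0.1344] 9.770264124866004e-05
stop front [0.5669 0.0128 0.0678] 0.0023732795852664866
rail R end [ 0.6173 -0.0621  0.0587] 0.0008045175963121739
```

The two views agree to about 4 mm. Averaging them puts the densitometer origin at about (0.593, -0.076) with yaw 0.025. The tablet yaw is -0.042 and its grip point is about (0.562, -0.138). Heights match the given ones within the weak baseline. I'll move over the grip point now.

send_rows(rows=[[20.5,-33.3,0,0,0,-0.0667],[20.5,-33.3,0,0,0,-0.0667],[20.5,-33.3,0,0,0,-0.0667],[20.5,-33.3,0,0,0,-0.0667],[20.5,-33.3,0,0,0,-0.0667],[20.5,-33.3,0,0,0,-0.0667],[20.5,-33.3,0,0,0,-0.0667]], grip=80)

```text
time: 0.68
tool_pos: [0.2956, 0.2937, 0.2301]
ee_rot: [-3.141, 0.0, 2.392]
wrist_force: [0.5, 0.3, 0.2]
width: 0.0798
finger_force: 0.0
```

send_rows(rows=[[20.5,-33.3,0,0,0,-0.0667],[20.5,-33.3,0,0,0,-0.0667],[20.5,-33.3,0,0,0,-0.0667],[20.5,-33.3,0,0,0,-0.0667],[20.5,-33.3,0,0,0,-0.0667],[20.5,-33.3,0,0,0,-0.0667],[20.5,-33.3,0,0,0,-0.0667]])

```text
time: 1.27
tool_pos: [0.4392, 0.0605, 0.2302]
ee_rot: [-3.142, -0.0, 1.924]
wrist_force: [0.2, 0.6, -0.0]
width: 0.0797
finger_force: 0.0
```

send_rows(rows=[[20.5,-33.3,0,0,0,-0.0667],[20.5,-33.3,0,0,0,-0.0667],[20.5,-33.3,0,0,0,-0.0667],[20.5,-33.3,0,0,0,-0.0667],[20.5,-33.3,0,0,0,-0.0667],[20.5,-33.3,0,0,0,-0.0667],[0,0,-40,0,0,0],[0,0,-40,0,0,0]])

```text
time: 1.93
tool_pos: [0.5647, -0.1405, 0.1519]
ee_rot: [3.135, 0.002, 1.524]
wrist_force: [-0.3, -0.5, -1.8]
width: 0.08
finger_force: 0.0
```

```bash
cat > look.py <<'E'
from bench import sensors, optics
import cv2,numpy as np,sys
t=sys.argv[1];a,b=optics.snapshot("scene"),optics.snapshot("top")
cv2.imwrite(f"pics/scene{t}.png",a[:,:,::-1]);cv2.imwrite(f"pics/top{t}.png",b[:,:,::-1])
A=cv2.resize(a[190:325,275:430],None,fx=2.55,fy=2.55,interpolation=cv2.INTER_CUBIC);B=cv2.resize(b[195:300,285:400],None,fx=3.4,fy=3.4,interpolation=cv2.INTER_CUBIC)
h=max(A.shape[0],B.shape[0]);P=lambda i:cv2.copyMakeBorder(i,0,h-i.shape[0],0,0,0)
cv2.imwrite(f"pics/pair{t}.png",np.hstack([P(A),P(B)])[:,:,::-1])
o=sensors.get_obs();print(o["time"],o["tool_pos"],o["ee_rot"],o["wrist_force"],o["width"])
E
python3 look.py 1
```

```text
2.0333 [ 0.55562054 -0.13586272  0.13981112] [-3.12122497 -0.00621315  1.5266037 ] [-0.73654753  0.24035729 -0.85916188] 0.08027552907950389
```

View pics/pair1.png

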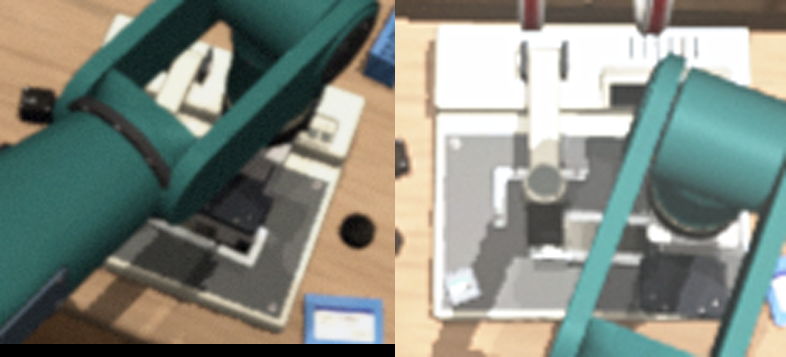

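The gripper is over the tablet's right part, right of the reading arm. The fingers are hidden under the wrist in both views. I'll descend.

send_rows(rows=[[0,0,0,0,0,0],[0,0,0,0,0,0],[0,0,-25,0,0,0],[0,0,-25,0,0,0],[0,0,-15,0,0,0],[0,0,-8,0,0,0],[0,0,0,0,0,0],[0,0,0,0,0,0]])

```text
time: 2.7
tool_pos: [0.5636, -0.1376, 0.0803]
ee_rot: [3.137, 0.001, 1.528]
wrist_force: [-0.2, 0.1, -0.2]
width: 0.0799
finger_force: 0.0
```

send_rows(rows=[[0,0,-8,0,0,0],[0,0,-7,0,0,0],[0,0,-2,0,0,0],[0,0,0,0,0,0],[0,0,0,0,0,0]])

```text
time: 3.12
tool_pos: [0.5623, -0.1375, 0.0613]
ee_rot: [3.14, 0.0, 1.528]
wrist_force: [-0.7, -0.5, 3.9]
width: 0.0798
finger_force: 1.9
```

send_rows(rows=[[0,0,0,0,0,0],[0,0,0,0,0,0],[0,0,0,0,0,0],[0,0,0,0,0,0],[0,0,0,0,0,0],[0,0,0,0,0,0],[0,0,0,0,0,0],[0,0,0,0,0,0]], grip=40)

```text
time: 3.78
tool_pos: [0.5621, -0.1376, 0.0613]
ee_rot: [3.141, 0.001, 1.528]
wrist_force: [-0.0, 0.3, 5.1]
width: 0.0436
finger_force: 30.9
```

Stage contact came at TCP z 0.061, so the tips are at 36 mm. The grip width is 43.6 mm, so the tablet is held. Next I'll unload the stage, square the tablet, and move it near the corner.

send_rows(rows=[[0,0,0.8,0,0,0.0],[0,0,0,0,0,0.0175],[4,3,0,0,0,0.025],[7,5,0,0,0,0.025],[7,5,0,0,0,0],[4,3,0,0,0,0],[0,0,0,0,0,0],[0,0,0,0,0,0]])

```text
time: 4.45
tool_pos: [0.5852, -0.1204, 0.0614]
ee_rot: [3.139, -0.001, 1.596]
wrist_force: [1.4, 0.5, 2.3]
width: 0.0432
finger_force: 32.2
```

```bash
python3 look.py 2
```

```text
4.55 [ 0.58487087 -0.1205846   0.06132837] [ 3.13939514e+00 -1.13908604e-03  1.59569207e+00] [1.59454682 0.88592356 1.66739009] 0.04348748214371459
```

View pics/pair2.png

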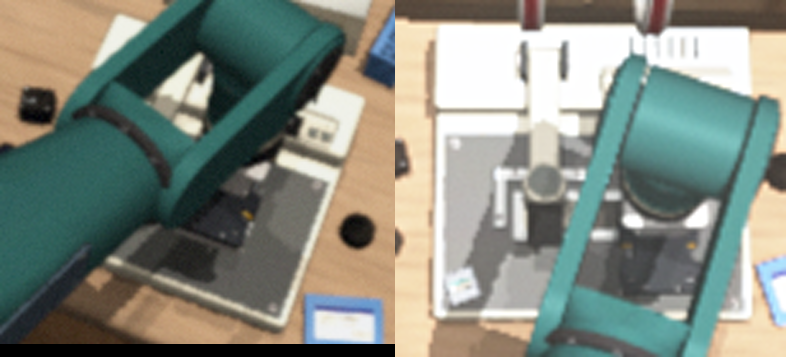

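The tablet is now inside the corner, with a few mm left to the rail (row ~172 in the top half) and to the stop. I'll creep toward the rail.

send_rows(rows=[[1.5,0,0,0,0,0],[1.5,0,0,0,0,0],[1,0,0,0,0,0],[1,0,0,0,0,0],[1,0,0,0,0,0],[0,0,0,0,0,0],[0,0,0,0,0,0]])

```text
time: 5.13
tool_pos: [0.5886, -0.1214, 0.0613]
ee_rot: [-3.139, -0.0, 1.595]
wrist_force: [-3.8, 0.4, 5.5]
width: 0.0438
finger_force: 33.1
```

send_rows(rows=[[0.7,0,0,0,0,0],[0.7,0,0,0,0,0],[0,0,0,0,0,0],[0,0,0,0,0,0]])

```text
time: 5.47
tool_pos: [0.5901, -0.1214, 0.0613]
ee_rot: [-3.139, -0.0, 1.595]
wrist_force: [-3.5, 0.6, 5.8]
width: 0.0436
finger_force: 33.0
```

```bash
cat > s.py <<'E'
from bench import sensors
import numpy as np
o=sensors.get_obs()
for k in("time","tool_pos","ee_rot","wrist_force","wrist_torque","width","finger_force"):print(k,np.round(o[k],4))
E
python3 s.py
```

```text
time 5.4667
tool_pos [ 0.5901 -0.1214  0.0613]
ee_rot [-3.1389e+00 -3.0000e-04  1.5951e+00]
wrist_force [-3.4601  0.563   5.7612]
wrist_torque [0.0589 0.6259 0.0366]
width 0.0436
finger_force 32.9999
```

send_rows(rows=[[0,0,0.5,0,0,0],[0.8,0,0,0,0,0],[0.8,0,0,0,0,0],[0.6,0,0,0,0,0],[0,0,0,0,0,0],[0,0,0,0,0,0]])

```text
time: 5.97
tool_pos: [0.5936, -0.1214, 0.0614]
ee_rot: [-3.142, -0.0, 1.595]
wrist_force: [-0.2, 0.2, -0.1]
width: 0.0436
finger_force: 30.4
```

```bash
python3 s.py
```

```text
time 5.9667
tool_pos [ 0.5936 -0.1214  0.0614]
ee_rot [-3.1416e+00 -1.0000e-04  1.5953e+00]
wrist_force [-0.1973  0.1991 -0.1372]
wrist_torque [-0.0963  0.1304  0.0307]
width 0.0436
finger_force 30.4173
```

Unloaded from the stage and still no rail contact. I'll keep creeping.

send_rows(rows=[[0.6,0,0,0,0,0],[0.6,0,0,0,0,0],[0.6,0,0,0,0,0],[0,0,0,0,0,0],[0,0,0,0,0,0]])

```text
time: 6.38
tool_pos: [0.5954, -0.1213, 0.0617]
ee_rot: [3.141, -0.0, 1.595]
wrist_force: [-0.6, 0.0, -1.0]
width: 0.0437
finger_force: 29.9
```

```bash
python3 s.py
```

```text
time 6.3833
tool_pos [ 0.5954 -0.1213  0.0617]
ee_rot [ 3.1414 -0.      1.5954]
wrist_force [-0.623   0.0483 -0.9815]
wrist_torque [-0.1379  0.0813  0.0347]
width 0.0437
finger_force 29.941
```

send_rows(rows=[[0.6,0,0,0,0,0],[0.6,0,0,0,0,0],[0.6,0,0,0,0,0],[0,0,0,0,0,0],[0,0,0,0,0,0]])

```text
time: 6.8
tool_pos: [0.5967, -0.1214, 0.0616]
ee_rot: [-3.141, -0.0, 1.595]
wrist_force: [-2.2, -0.5, -0.6]
width: 0.0436
finger_force: 30.0
```

```bash
python3 s.py
```

```text
time 6.8
tool_pos [ 0.5967 -0.1214  0.0616]
ee_rot [-3.1406 -0.      1.5954]
wrist_force [-2.1506 -0.5085 -0.6383]
wrist_torque [-0.094   0.3533  0.1158]
width 0.0436
finger_force 29.9668
```

Rail contact: Fx is -2.2 N, and the torque lever of about 55 mm points to the rail's near end. I'll move toward the stop now.

send_rows(rows=[[-0.8,0,0,0,0,0],[0,1,0,0,0,0],[0,1.5,0,0,0,0],[0,1.5,0,0,0,0],[0,1,0,0,0,0],[0,0,0,0,0,0],[0,0,0,0,0,0]])

```text
time: 7.38
tool_pos: [0.5963, -0.1161, 0.0618]
ee_rot: [3.141, -0.0, 1.596]
wrist_force: [0.2, 0.8, -1.0]
width: 0.0433
finger_force: 29.9
```

```bash
python3 s.py
```

```text
time 7.3833
tool_pos [ 0.5963 -0.1161  0.0618]
ee_rot [ 3.1414e+00 -2.0000e-04  1.5955e+00]
wrist_force [ 0.1596  0.7934 -1.0129]
wrist_torque [-0.0955  0.1122  0.0098]
width 0.0433
finger_force 29.9467
```

send_rows(rows=[[0,0.7,0,0,0,0],[0,0.7,0,0,0,0],[0,0.6,0,0,0,0],[0,0,0,0,0,0],[0,0,0,0,0,0]])

```text
time: 7.8
tool_pos: [0.5963, -0.1143, 0.0618]
ee_rot: [3.142, -0.0, 1.595]
wrist_force: [-0.1, 0.2, -1.3]
width: 0.0436
finger_force: 29.9
```

```bash
python3 s.py
```

```text
time 7.8
tool_pos [ 0.5963 -0.1143  0.0618]
ee_rot [ 3.1416e+00 -2.0000e-04  1.5954e+00]
wrist_force [-0.0899  0.2421 -1.3311]
wrist_torque [-0.08    0.1347  0.0806]
width 0.0436
finger_force 29.9476
```

send_rows(rows=[[0,0.7,0,0,0,0],[0,0.7,0,0,0,0],[0,0.6,0,0,0,0],[0,0,0,0,0,0],[0,0,0,0,0,0]])

```text
time: 8.22
tool_pos: [0.5962, -0.1125, 0.0618]
ee_rot: [-3.141, 0.0, 1.595]
wrist_force: [-0.6, -0.6, -1.2]
width: 0.0435
finger_force: 29.9
```

```bash
python3 s.py
```

```text
time 8.2167
tool_pos [ 0.5962 -0.1125  0.0618]
ee_rot [-3.1414e+00  2.0000e-04  1.5953e+00]
wrist_force [-0.5906 -0.6276 -1.1986]
wrist_torque [-0.2683  0.2431  0.0452]
width 0.0435
finger_force 29.9477
```

send_rows(rows=[[0,0.5,0,0,0,0],[0,0.5,0,0,0,0],[0,0,0,0,0,0],[0,0,0,0,0,0]])

```text
time: 8.55
tool_pos: [0.5962, -0.1124, 0.0619]
ee_rot: [-3.142, 0.002, 1.595]
wrist_force: [-0.5, -4.8, -0.2]
width: 0.0436
finger_force: 30.0
```

```bash
python3 s.py
```

```text
time 8.55
tool_pos [ 0.5962 -0.1124  0.0619]
ee_rot [-3.1416e+00  1.8000e-03  1.5950e+00]
wrist_force [-0.5198 -4.8361 -0.2279]
wrist_torque [-1.0066  0.2765 -0.0052]
width 0.0436
finger_force 29.9506
```

Stop contact at y -0.112 with Fy -4.8 N. I'll press x lightly, then adjust the yaw by feel.

send_rows(rows=[[0,-0.6,0,0,0,0],[0.5,0,0,0,0,0],[0.5,0,0,0,0,0],[0,0,0,0,0,0],[0,0,0,0,0,0]])

```text
time: 8.97
tool_pos: [0.5964, -0.1124, 0.0618]
ee_rot: [-3.139, 0.001, 1.595]
wrist_force: [-3.7, -5.4, 0.7]
width: 0.0439
finger_force: 30.0
```

```bash
python3 s.py
```

```text
time 8.9667
tool_pos [ 0.5964 -0.1124  0.0618]
ee_rot [-3.1393e+00  7.0000e-04  1.5953e+00]
wrist_force [-3.6612 -5.386   0.7094]
wrist_torque [-0.9705  0.7307  0.051 ]
width 0.0439
finger_force 29.9624
```

send_rows(rows=[[0,0,0,0,0,-0.004],[0,0,0,0,0,0],[0,0,0,0,0,0]])

```text
time: 9.22
tool_pos: [0.5963, -0.1124, 0.0616]
ee_rot: [-3.139, 0.001, 1.592]
wrist_force: [-3.2, -4.7, -0.7]
width: 0.0438
finger_force: 30.0
```

```bash
python3 s.py
```

```text
time 9.2167
tool_pos [ 0.5963 -0.1124  0.0616]
ee_rot [-3.1391e+00  7.0000e-04  1.5917e+00]
wrist_force [-3.1882 -4.7186 -0.7401]
wrist_torque [-0.9777  0.7541  0.2595]
width 0.0438
finger_force 30.0181
```

send_rows(rows=[[0,0,0,0,0,-0.004],[0,0,0,0,0,0],[0,0,0,0,0,0]])

```text
time: 9.47
tool_pos: [0.5961, -0.1124, 0.0615]
ee_rot: [-3.139, 0.001, 1.588]
wrist_force: [-3.2, -3.7, -0.5]
width: 0.0436
finger_force: 30.0
```

```bash
python3 s.py
```

```text
time 9.4667
tool_pos [ 0.5961 -0.1124  0.0615]
ee_rot [-3.1387e+00  6.0000e-04  1.5879e+00]
wrist_force [-3.2461 -3.665  -0.4705]
wrist_torque [-0.9769  0.8011  0.2924]
width 0.0436
finger_force 30.0316
```

Contact on both faces. I'll release, lift, and set up a closed-finger push on the front edge inside the rail's span, with the tool tilted so the body clears the reading arm.

send_rows(rows=[[0,0,0,0,0,0],[0,0,0,0,0,0],[0,0,0,0,0,0],[0,0,15,0,0,0],[0,0,25,0,0,0],[0,0,25,0,0,0],[0,0,0,0,0,0]], grip=64)

```text
time: 10.05
tool_pos: [0.6009, -0.112, 0.1335]
ee_rot: [3.13, 0.002, 1.588]
wrist_force: [0.3, -0.0, 1.0]
width: 0.064
finger_force: 0.0
```

send_rows(rows=[[-20,0,0,0,0,0],[-25,0,0,0.1,0,0],[0,14,0,0.1,0,0],[0,15,0,0.1,0,0],[0,15,0,0,0,0],[0,0,0,0,0,0],[0,0,0,0,0,0]], grip=0)

```text
time: 10.63
tool_pos: [0.5524, -0.0669, 0.1266]
ee_rot: [3.136, -0.298, 1.59]
wrist_force: [0.6, -0.1, -1.0]
width: 0.0211
finger_force: 0.0
```

```bash
python3 look.py 3; python3 s.py
```

```text
10.7333 [ 0.55263181 -0.06720531  0.12702781] [ 3.13566273 -0.29829042  1.59006929] [-0.12986586  0.03893721  0.3307879 ] 0.01303100329406773
time 10.7333
tool_pos [ 0.5526 -0.0672  0.127 ]
ee_rot [ 3.1357 -0.2983  1.5901]
wrist_force [-0.1299  0.0389  0.3308]
wrist_torque [-0.1892  0.0843  0.0268]
width 0.013
finger_force 0.0
```

View pics/pair3.png

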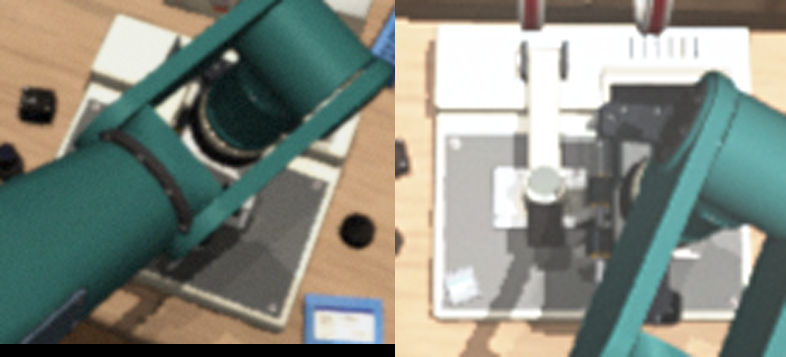

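In the top view the tablet's left end fills the corner at (510,195). The fingers at (600,190–240) clear the pad at (548,225). I'll descend in front of the tablet.

send_rows(rows=[[-5,0,0,0,0,0],[0,0,-20,0,0,0],[0,0,-20,0,0,0],[0,0,-15,0,0,0],[0,0,-5,0,0,0],[0,0,-1,0,0,0],[0,0,0,0,0,0],[0,0,0,0,0,0]])

```text
time: 11.4
tool_pos: [0.5481, -0.0682, 0.0671]
ee_rot: [3.134, -0.299, 1.589]
wrist_force: [0.6, 0.5, -0.6]
width: 0.0004
finger_force: 0.0
```

```bash
python3 s.py
```

```text
time 11.4
tool_pos [ 0.5481 -0.0682  0.0671]
ee_rot [ 3.1341 -0.299   1.5889]
wrist_force [ 0.5735  0.457  -0.59  ]
wrist_torque [-0.1844  0.0723 -0.0561]
width 0.0004
finger_force 0.0
```

send_rows(rows=[[3,0,-2,0,0,0],[3,0,0,0,0,0],[2,0,0,0,0,0],[2,0,0,0,0,0],[1,0,0,0,0,0],[0,0,0,0,0,0],[0,0,0,0,0,0]])

```text
time: 11.98
tool_pos: [0.5583, -0.068, 0.0638]
ee_rot: [3.137, -0.3, 1.588]
wrist_force: [-0.9, 0.1, -0.3]
width: 0.0007
finger_force: 0.0
```

send_rows(rows=[[0.7,0,0,0,0,0],[0.7,0,0,0,0,0],[0.6,0,0,0,0,0],[0,0,0,0,0,0],[0,0,0,0,0,0]])

```text
time: 12.4
tool_pos: [0.5603, -0.068, 0.0638]
ee_rot: [3.136, -0.3, 1.588]
wrist_force: [-0.0, 0.9, 0.2]
width: -0.0001
finger_force: 0.0
```

send_rows(rows=[[0.7,0,0,0,0,0],[0.7,0,0,0,0,0],[0,0,0,0,0,0],[0,0,0,0,0,0]])

```text
time: 12.73
tool_pos: [0.5612, -0.0679, 0.0636]
ee_rot: [3.138, -0.3, 1.588]
wrist_force: [-2.7, -0.3, 0.7]
width: 0.0003
finger_force: 1.0
```

send_rows(rows=[[0.7,0,0,0,0,0],[0.7,0,0,0,0,0],[0,0,0,0,0,0],[0,0,0,0,0,0]])

```text
time: 13.07
tool_pos: [0.5616, -0.0679, 0.0635]
ee_rot: [3.14, -0.3, 1.588]
wrist_force: [-5.4, -0.9, 2.7]
width: 0.0006
finger_force: 2.8
```

The tablet is pressed on the rail inside its span, 5.4 N and solid. Next I'll back off and push its -y end gently to the stop.

send_rows(rows=[[-8,0,0,0,0,0],[-2,-15,10,0,0,0],[0,-25,25,-0.1,0,0],[15,-30,25,-0.1,0,0],[20,-27,0,-0.1,0,0],[9,0,0,0,0,0],[0,0,0,0,0,0],[0,0,0,0,0,0]])

```text
time: 13.73
tool_pos: [0.5964, -0.1638, 0.1223]
ee_rot: [-3.139, -0.003, 1.588]
wrist_force: [-1.2, 0.1, -0.9]
width: 0.0003
finger_force: 0.0
```

```bash
python3 look.py 4; python3 s.py
```

```text
13.8333 [ 0.59568669 -0.16403599  0.12196412] [-3.13855298e+00 -2.70588553e-03  1.58730677e+00] [-1.10955125 -0.06953311 -0.36299325] 0.0008682550944045351
time 13.8333
tool_pos [ 0.5957 -0.164   0.122 ]
ee_rot [-3.1386e+00 -2.7000e-03  1.5873e+00]
wrist_force [-1.1096 -0.0695 -0.363 ]
wrist_torque [-0.056   0.0614  0.0525]
width 0.0009
finger_force 0.0
```

View pics/pair4.png

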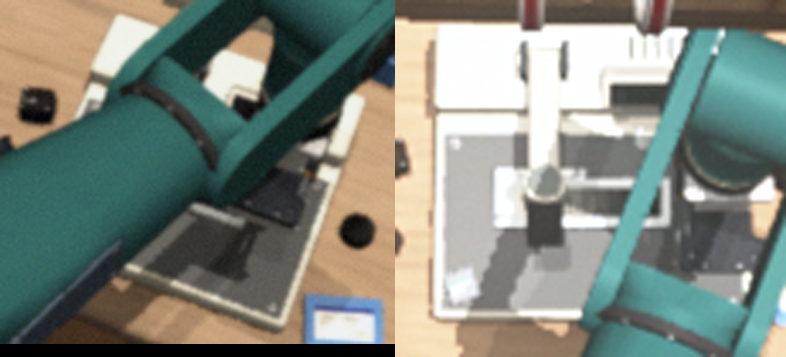

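The top view shows the tablet square in the corner, left end about col 497 and right end about col 668, against the rail. Now the end push.

send_rows(rows=[[0,0,-20,0,0,0],[0,0,-20,0,0,0],[0,0,-12,0,0,0],[0,0,-4,0,0,0],[0,3,0,0,0,0],[0,4,0,0,0,0],[0,3,0,0,0,0],[0,0,0,0,0,0]])

```text
time: 14.5
tool_pos: [0.5979, -0.1543, 0.0692]
ee_rot: [3.139, 0.0, 1.588]
wrist_force: [0.1, -0.4, -0.0]
width: 0.0005
finger_force: 0.0
```

send_rows(rows=[[0,1,0,0,0,0],[0,1,0,0,0,0],[0,1,0,0,0,0],[0,0,0,0,0,0],[0,0,0,0,0,0]])

```text
time: 14.92
tool_pos: [0.5971, -0.1519, 0.0678]
ee_rot: [3.141, 0.0, 1.587]
wrist_force: [-1.0, -0.4, 0.2]
width: 0.0007
finger_force: 0.0
```

send_rows(rows=[[0,0,-2,0,0,0],[0,0.8,0,0,0,0],[0,0.8,0,0,0,0],[0,0.8,0,0,0,0],[0,0,0,0,0,0],[0,0,0,0,0,0]])

```text
time: 15.42
tool_pos: [0.5969, -0.1496, 0.0656]
ee_rot: [-3.141, 0.0, 1.587]
wrist_force: [0.5, -0.5, -0.5]
width: 0.0003
finger_force: 0.4
```

send_rows(rows=[[0,0.7,0,0,0,0],[0,0.7,0,0,0,0],[0,0,0,0,0,0],[0,0,0,0,0,0]])

```text
time: 15.75
tool_pos: [0.597, -0.1494, 0.0659]
ee_rot: [3.142, 0.002, 1.587]
wrist_force: [-0.6, -4.3, 0.1]
width: 0.0004
finger_force: 2.6
```

It is solid against the stop, 4.3 N. I'll back off, lift, and go over the thumb pad at about (0.558, -0.0275).

send_rows(rows=[[0,-8,0,0,0,0],[0,0,30,0,0,0],[0,0,40,0,0,0],[0,0,40,0,0,0],[0,0,24,0,0,0],[-9,30,0,0,0,0],[-10,35,0,0,0,0],[-10,35,0,0,0,0]])

```text
time: 16.42
tool_pos: [0.5681, -0.0548, 0.2006]
ee_rot: [3.14, -0.002, 1.586]
wrist_force: [0.2, 0.9, -0.1]
width: 0.0002
finger_force: 0.0
```

send_rows(rows=[[-10,30,0,0,0,0.008],[0,0,0,0,0,0],[0,0,0,0,0,0],[0,0,0,0,0,0]])

```text
time: 16.75
tool_pos: [0.5582, -0.0259, 0.1999]
ee_rot: [3.141, -0.0, 1.596]
wrist_force: [-0.3, -0.5, 0.4]
width: 0.0007
finger_force: 0.0
```

```bash
python3 look.py 5; python3 s.py
```

```text
16.85 [ 0.55837229 -0.02689008  0.19958851] [ 3.14155897e+00 -2.93796101e-04  1.59411655e+00] [ 0.68265876 -0.38255285 -1.1058289 ] 0.00044553067357194364
time 16.85
tool_pos [ 0.5584 -0.0269  0.1996]
ee_rot [ 3.1416e+00 -3.0000e-04  1.5941e+00]
wrist_force [ 0.6827 -0.3826 -1.1058]
wrist_torque [-0.0654  0.0386 -0.0399]
width 0.0004
finger_force 0.0
```

View pics/pair5.png

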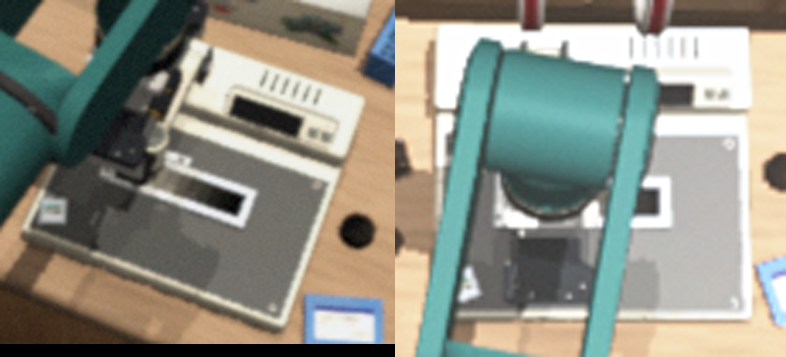

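The hand is over the pad, and the tablet's whole right part is visible in the left half (right end about (250,195)). I'll check it numerically against the stage frame before pressing.

Run:
```python
from h import *
np.set_printoptions(precision=4,suppress=True)
g=gray("pics/scene5.png");q=lambda *p:[np.array([275+(x+.5)/2.55-.5,190+(y+.5)/2.55-.5]) for x,y in p]
k=q((188,163),(257,190),(243,226),(160,187));E=[edge(g,k[i],k[i+1]) for i in range(3)]
rc,fc=cross(E[0],E[1]),cross(E[1],E[2])
th=.0255;R=np.array([[np.cos(th),-np.sin(th)],[np.sin(th),np.cos(th)]])
for o in([.5959,-.0764],[.5953,-.0765]):
  print("rear local",R.T@(plane("scene",rc,.046)[:2]-o),"front local(z36)",R.T@(plane("scene",fc,.036)[:2]-o))
for i,z in((0,.046),(2,.036)):
  d=plane("scene",E[i][0]+E[i][1]*20,z)-plane("scene",E[i][0],z);print("yaw",np.arctan(-d[0]/d[1]))
```

```text
rear local [ 0.0248 -0.0637] front local(z36) [-0.0113 -0.0633]
rear local [ 0.0254 -0.0636] front local(z36) [-0.0107 -0.0632]
yaw 0.04586464290070492
yaw -0.019743438190690597
```

Run:
```python
from h import *
np.set_printoptions(precision=1,suppress=True)
g=gray("pics/scene5.png")
o=np.array([.5955,-.0765]);th=.0255;R=np.array([[np.cos(th),-np.sin(th)],[np.sin(th),np.cos(th)]])
P=lambda x,y,z:proj("scene",[*(o+R@np.array([x,y])),z])
# brightness profiles across front and rear edges at given local y, expected edge at 0
s=np.arange(-.008,.0081,.001)
def prof(y,x0,z):
    p=np.array([P(x0+d,y,z) for d in s],np.float32);return cv2.remap(g,p[:,:1],p[:,1:],cv2.INTER_CUBIC).ravel()
for nm,x0,z in(("front",-.022,.036),("rear",.022,.046)):
  for y in np.arange(-.06,.02,.01):
    v=prof(y,x0,z);d=np.abs(np.gradient(v));print(nm,round(y*1000),"edge at mm",s[d.argmax()]*1000,v[::2])
```

```text
front -60 edge at mm 5.000000000000001 [113.  114.4 112.6 107.5 100.4 105.5 133.5 186.5 224.9]
front -50 edge at mm 5.000000000000001 [114.6 113.4 112.5 107.4 100.7  99.5 138.4 190.8 228. ]
front -40 edge at mm 5.000000000000001 [115.2 113.7 111.3 107.  102.2 107.3 139.5 191.  225.7]
front -30 edge at mm 5.000000000000001 [110.6 112.  112.6 110.8 102.  109.  138.6 193.2 229.5]
front -20 edge at mm 4.0 [112.8 108.5 106.8 104.4  97.3 106.8 148.7 202.6 239.4]
front -10 edge at mm 5.000000000000001 [111.1 112.  110.1 104.1  98.7 103.  147.3 200.9 229.5]
front 0 edge at mm 5.000000000000001 [107.2 108.8 109.8 109.8 103.9 114.  150.7 202.8 231.6]
front 10 edge at mm 4.0 [ 87.4  90.   88.7  87.2  88.5 105.6 142.6 187.7 219.8]
rear -60 edge at mm 2.999999999999999 [234.7 234.6 236.5 239.2 223.1 191.8 148.6 118.9 112. ]
rear -50 edge at mm -8.0 [122.5 188.6 235.2 238.2 228.9 199.  156.1 120.8 113. ]
rear -40 edge at mm -8.0 [123.2 188.9 230.7 238.1 235.7 196.7 149.1 122.  108.2]
rear -30 edge at mm -8.0 [134.  196.3 228.1 240.1 228.7 189.3 141.5 119.8 109.7]
rear -20 edge at mm -8.0 [127.7 196.7 234.  240.8 219.7 178.5 136.4 111.2 111.5]
rear -10 edge at mm -8.0 [140.5 200.7 236.9 235.7 215.9 175.  137.1 111.8 109.6]
rear 0 edge at mm -7.0 [137.4 189.2 223.5 224.6 208.1 164.1 128.5 117.9 114.4]
rear 10 edge at mm -7.0 [152.5 199.3 220.6 225.3 204.8 164.1 128.  115.2 112.4]
```

Run:
```python
from h import *
o=np.array([.5955,-.0765]);th=.0255;R=np.array([[np.cos(th),-np.sin(th)],[np.sin(th),np.cos(th)]])
s=np.arange(-.012,.0121,.0005)
def run(n,f,x0,z,ys,sign,nm):
  g=gray(f);e=[]
  for y in ys:
    p=np.array([proj(n,[*(o+R@np.array([x0+d,y])),z]) for d in s],np.float32)
    v=cv2.GaussianBlur(cv2.remap(g,p[:,:1],p[:,1:],cv2.INTER_CUBIC),(1,5),0).ravel();d=np.clip(sign*np.gradient(v),0,None);k=d.argmax();w=slice(max(0,k-5),k+6)
    e.append((s[w]*d[w]).sum()/d[w].sum())
  e=np.array(e)*1000;c=np.polyfit(ys,e,1);print(n,f[5:],nm,"offs",np.round(e,1),"slope rad",round(-c[0]/1000,4))
A=np.arange
for n,fs in(("scene",("pics/scene0.png","pics/scene5.png")),("top",("pics/top0.png","pics/top4.png"))):
  for f in fs:
    run(n,f,-.099,.036,A(-.12,-.0,.015) if n=="scene" else A(-.0,.12,.015),-1,"stage front")
    run(n,f,.067,.036,A(-.12,.01,.015) if n=="scene" else A(-.02,.02,.01),1,"stage rear")
    if f[-5]!="0":
      ys=A(-.06,.015,.005) if n=="scene" else A(-.05,.02,.005)
      run(n,f,-.022,.036,ys,1,"tab front");run(n,f,.022,.046,ys,-1,"tab rear")
    else: run(n,f,.022,.048,A(.015,.03,.004),1,"rail face")
```

```text
scene scene0.png stage front offs [1.3 1.8 1.4 1.3 1.4 1.  1.1 1.2] slope rad 0.0043
scene scene0.png stage rear offs [ 1.2  0.6  1.   0.7 -0.6 -0.1 -0.3  0.4  0.4] slope rad 0.0081
scene scene0.png rail face offs [0.6 0.7 0.1 0.6] slope rad 0.0176
scene scene5.png stage front offs [1.6 1.5 1.5 1.4 1.4 1.4 1.1 1.4] slope rad 0.0028
scene scene5.png stage rear offs [ 1.   0.5  1.   0.3 -0.8 -0.1 -0.3  0.4 -0.1] slope rad 0.0086
scene scene5.png tab front offs [5.1 5.1 5.2 5.2 5.4 5.8 4.8 5.4 4.7 5.  4.8 4.2 4.9 4.8 4.2] slope rad 0.0123
scene scene5.png tab rear offs [2.6 2.8 2.8 3.  2.8 2.6 2.4 2.6 2.  2.3 1.7 2.3 1.3 2.  1.6] slope rad 0.0185
top top0.png stage front offs [-0.3 -0.  -0.1  0.1 -0.7 -0.7 -0.6 -0.6] slope rad 0.0063
top top0.png stage rear offs [-4.5 -4.6 -4.6 -4.8] slope rad 0.0106
top top0.png rail face offs [-3.7 -3.8 -3.7 -3.6] slope rad -0.0044
top top4.png stage front offs [-7.9 -2.8 -0.1  0.  -0.7 -2.  -2.  -2.1] slope rad -0.0308
top top4.png stage rear offs [-5.3 -4.6 -3.1 -3.6] slope rad -0.0649
top top4.png tab front offs [-1.1 -1.1 -1.6 -9.8  8.8  7.4 -6.3 -0.  -1.1 -1.3 -1.7 -1.7 -1.7 -1.9
 -1.9] slope rad 0.0163
top top4.png tab rear offs [ 6.5  6.6 10.2 -2.1 -1.3 -1.4 -1.5 -2.  -2.  -2.  -2.  -2.1 -2.4  7.3
  7.3] slope rad 0.0414
```

The position is right, but the tablet yaw looks about 0.01 rad CCW of the stage, which is near the noise. As insurance I'll repeat the rail push deeper in the rail's span, sliding the tip in low.

send_rows(rows=[[-7,-16,0,0.1,0,0],[-7,-16,0,0.1,0,0],[0,-16,0,0.1,0,0],[0,0,-25,0.1,0,0],[0,0,-35,0,0,0],[0,0,-35,0,0,0],[0,0,-25,0,0,0],[0,0,-10,0,0,0]])

```text
time: 17.52
tool_pos: [0.5415, -0.0748, 0.0647]
ee_rot: [3.14, -0.403, 1.591]
wrist_force: [-0.1, 0.5, 0.1]
width: 0.0004
finger_force: 0.0
```

send_rows(rows=[[0,0,0,0,0,0],[0,0,0,0,0,0],[0,0,0,0,0,0]])

```text
time: 17.77
tool_pos: [0.5456, -0.0748, 0.0719]
ee_rot: [3.127, -0.398, 1.599]
wrist_force: [0.5, 0.1, 0.4]
width: 0.0004
finger_force: 0.0
```

```bash
python3 s.py
```

```text
time 17.7667
tool_pos [ 0.5456 -0.0748  0.0719]
ee_rot [ 3.127  -0.3984  1.5987]
wrist_force [0.5103 0.1344 0.4307]
wrist_torque [-0.1858  0.0675 -0.0693]
width 0.0004
finger_force 0.0
```

send_rows(rows=[[0,0,0,0,0,0],[0,5,-2,0,0,0],[0,5,-2,0,0,0],[0,5,-1,0,0,0],[4,0,0,0,0,0],[4,0,0,0,0,0],[2,0,0,0,0,0],[0,0,0,0,0,0]])

```text
time: 18.43
tool_pos: [0.5547, -0.0591, 0.0647]
ee_rot: [3.131, -0.4, 1.598]
wrist_force: [0.9, 0.2, -0.4]
width: 0.0005
finger_force: 0.0
```

send_rows(rows=[[0,0,0,0,0,0],[1,0,0,0,0,0],[1,0,0,0,0,0],[0,0,0,0,0,0],[0,0,0,0,0,0]])

```text
time: 18.85
tool_pos: [0.556, -0.0591, 0.0647]
ee_rot: [3.131, -0.4, 1.597]
wrist_force: [-0.4, -0.4, 0.3]
width: 0.0007
finger_force: 0.0
```

send_rows(rows=[[1,0,0,0,0,0],[1,0,0,0,0,0],[1,0,0,0,0,0],[0,0,0,0,0,0],[0,0,0,0,0,0]])

```text
time: 19.27
tool_pos: [0.5591, -0.059, 0.0647]
ee_rot: [3.131, -0.4, 1.597]
wrist_force: [-0.7, 0.5, -0.4]
width: 0.0005
finger_force: 0.0
```

send_rows(rows=[[0.7,0,0,0,0,0],[0.7,0,0,0,0,0],[0.6,0,0,0,0,0],[0,0,0,0,0,0],[0,0,0,0,0,0]])

```text
time: 19.68
tool_pos: [0.561, -0.059, 0.0647]
ee_rot: [3.131, -0.4, 1.597]
wrist_force: [-0.3, 1.1, 0.3]
width: 0.0001
finger_force: 0.2
```

send_rows(rows=[[0.7,0,0,0,0,0],[0.7,0,0,0,0,0],[0,0,0,0,0,0],[0,0,0,0,0,0]])

```text
time: 20.02
tool_pos: [0.5617, -0.059, 0.0645]
ee_rot: [3.133, -0.4, 1.597]
wrist_force: [-2.8, -0.8, 1.2]
width: 0.0005
finger_force: 1.6
```

send_rows(rows=[[0.7,0,0,0,0,0],[0.6,0,0,0,0,0],[0,0,0,0,0,0],[0,0,0,0,0,0]])

```text
time: 20.35
tool_pos: [0.562, -0.059, 0.0643]
ee_rot: [3.136, -0.4, 1.597]
wrist_force: [-6.5, -0.4, 2.3]
width: 0.0007
finger_force: 3.1
```

Rail contact is solid at 6.5 N with hardly any movement. I'll repeat the end push to confirm the stop side.

send_rows(rows=[[-8,0,0,0,0,0],[-2,-15,10,0,0,0],[0,-25,25,-0.1,0,0],[15,-30,15,-0.1,0,0],[20,-31,0,-0.1,0,0],[9,0,0,-0.1,0,0],[0,0,-15,0,0,0],[0,0,-20,0,0,0]])

```text
time: 21.02
tool_pos: [0.6012, -0.1596, 0.0829]
ee_rot: [3.132, 0.003, 1.597]
wrist_force: [-0.1, -0.7, -0.8]
width: 0.0004
finger_force: 0.0
```

send_rows(rows=[[0,0,-10,0,0,0],[0,0,0,0,0,0],[0,0,0,0,0,0]])

```text
time: 21.27
tool_pos: [0.5974, -0.16, 0.0691]
ee_rot: [-3.141, -0.001, 1.595]
wrist_force: [0.4, -0.4, -0.6]
width: 0.0006
finger_force: 0.0
```

send_rows(rows=[[0,3,-2,0,0,0],[0,3,-1,0,0,0],[0,2,0,0,0,0],[0,1,0,0,0,0],[0,1,0,0,0,0],[0,0,0,0,0,0],[0,0,0,0,0,0]])

```text
time: 21.85
tool_pos: [0.5979, -0.15, 0.0669]
ee_rot: [3.141, 0.0, 1.595]
wrist_force: [-0.1, 0.2, 0.0]
width: 0.0007
finger_force: 0.0
```

send_rows(rows=[[0,0.7,0,0,0,0],[0,0.7,0,0,0,0],[0,0.6,0,0,0,0],[0,0,0,0,0,0],[0,0,0,0,0,0]])

```text
time: 22.27
tool_pos: [0.5977, -0.1492, 0.0669]
ee_rot: [3.141, 0.002, 1.595]
wrist_force: [-0.2, -4.4, -0.0]
width: 0.0002
finger_force: 2.4
```

The same stop contact repeated, so the tablet is flush on both sides. Moving to the pad and down close to it.

send_rows(rows=[[0,-8,0,0,0,0],[0,0,33,0,0,0],[0,0,40,0,0,0],[0,0,40,0,0,0],[-10,30,20,0,0,0],[-10,33,0,0,0,0],[-10,33,0,0,0,0],[-10,33,0,0,0,0]])

```text
time: 22.93
tool_pos: [0.5574, -0.0253, 0.2005]
ee_rot: [3.14, -0.002, 1.595]
wrist_force: [0.2, 1.3, -0.1]
width: 0.0002
finger_force: 0.0
```

send_rows(rows=[[0,0,0,0,0,0.006],[0,0,0,0,0,0],[0,0,-20,0,0,0],[0,0,-10,0,0,0],[0,0,-5,0,0,0],[0,0,0,0,0,0],[0,0,0,0,0,0]])

```text
time: 23.52
tool_pos: [0.5577, -0.0277, 0.1642]
ee_rot: [-3.14, -0.0, 1.6]
wrist_force: [0.8, -0.3, -0.9]
width: 0.0005
finger_force: 0.0
```

Now I'll press slowly. Contact is expected near TCP z 0.155, and level is at 0.120.

send_rows(rows=[[0,0,-3,0,0,0],[0,0,-3,0,0,0],[0,0,-2,0,0,0],[0,0,-2,0,0,0],[0,0,-2,0,0,0],[0,0,0,0,0,0],[0,0,0,0,0,0]])

```text
time: 24.1
tool_pos: [0.5578, -0.0271, 0.1531]
ee_rot: [3.141, 0.0, 1.601]
wrist_force: [-0.9, 0.1, 2.6]
width: 0.0007
finger_force: 1.0
```

send_rows(rows=[[0,0,-2,0,0,0],[0,0,-2,0,0,0],[0,0,-2,0,0,0],[0,0,-2,0,0,0],[0,0,-2,0,0,0],[0,0,0,0,0,0],[0,0,0,0,0,0]])

```text
time: 24.68
tool_pos: [0.5576, -0.027, 0.1425]
ee_rot: [-3.141, -0.0, 1.601]
wrist_force: [-2.1, -0.4, 2.4]
width: 0.0001
finger_force: 1.3
```

send_rows(rows=[[0,0,-2,0,0,0],[0,0,-2,0,0,0],[0,0,-2,0,0,0],[0,0,-2,0,0,0],[0,0,-1.5,0,0,0],[0,0,0,0,0,0],[0,0,0,0,0,0]])

```text
time: 25.27
tool_pos: [0.5576, -0.0271, 0.133]
ee_rot: [-3.141, -0.0, 1.601]
wrist_force: [-1.8, -0.4, 3.1]
width: 0.0006
finger_force: 1.6
```

send_rows(rows=[[0,0,-1.5,0,0,0],[0,0,-1.5,0,0,0],[0,0,-1.5,0,0,0],[0,0,-1.5,0,0,0],[0,0,0,0,0,0],[0,0,0,0,0,0]])

```text
time: 25.77
tool_pos: [0.5576, -0.0271, 0.1273]
ee_rot: [-3.141, 0.0, 1.601]
wrist_force: [-2.2, -0.7, 4.5]
width: 0.0005
finger_force: 2.1
```

```bash
python3 s.py
```

```text
time 25.7667
tool_pos [ 0.5576 -0.0271  0.1273]
ee_rot [-3.1414e+00  1.0000e-04  1.6013e+00]
wrist_force [-2.186  -0.6921  4.4581]
wrist_torque [-0.0721  0.6657 -0.0106]
width 0.0005
finger_force 2.1221
```

The foot meets the glass at about 4.5 N, as predicted. Now the last 7 mm, slowly.

send_rows(rows=[[0,0,-1,0,0,0],[0,0,-1,0,0,0],[0,0,-1,0,0,0],[0,0,-1,0,0,0],[0,0,0,0,0,0],[0,0,0,0,0,0]])

```text
time: 26.27
tool_pos: [0.5574, -0.0271, 0.1236]
ee_rot: [-3.141, 0.0, 1.601]
wrist_force: [-4.0, -0.0, 5.6]
width: 0.0008
finger_force: 3.0
```

send_rows(rows=[[0,0,-1,0,0,0],[0,0,-1,0,0,0],[0,0,-0.7,0,0,0],[0,0,0,0,0,0],[0,0,0,0,0,0],[0,0,0,0,0,0]])

```text
time: 26.77
tool_pos: [0.5573, -0.0271, 0.1211]
ee_rot: [-3.141, 0.0, 1.601]
wrist_force: [-4.4, -0.8, 6.7]
width: 0.0004
finger_force: 3.5
```

```bash
python3 s.py
```

```text
time 26.7667
tool_pos [ 0.5573 -0.0271  0.1211]
ee_rot [-3.1408e+00  1.0000e-04  1.6013e+00]
wrist_force [-4.3653 -0.7972  6.7057]
wrist_torque [-0.0576  1.0429  0.0111]
width 0.0004
finger_force 3.4804
```

send_rows(rows=[[-0.5,0,-0.5,0,0,0],[-0.4,0,-0.4,0,0,0],[0,0,0,0,0,0],[0,0,0,0,0,0],[0,0,0,0,0,0]])

```text
time: 27.18
tool_pos: [0.5571, -0.0271, 0.1206]
ee_rot: [3.14, 0.0, 1.601]
wrist_force: [-4.1, -0.9, 7.7]
width: 0.0007
finger_force: 3.6
```

```bash
python3 - <<'E'
from bench import optics,sensors
import cv2,numpy as np
a=optics.snapshot("scene")[225:300,290:400]
cv2.imwrite("pics/fin.png",cv2.resize(a,None,fx=7,fy=7,interpolation=cv2.INTER_CUBIC)[:,:,::-1])
E
python3 s.py
```

```text
time 27.2333
tool_pos [ 0.5571 -0.0271  0.1207]
ee_rot [3.1403e+00 2.0000e-04 1.6013e+00]
wrist_force [-3.1771 -0.4653  7.2059]
wrist_torque [-0.0041  0.7451  0.007 ]
width 0.0005
finger_force 3.6128
```

View pics/fin.png

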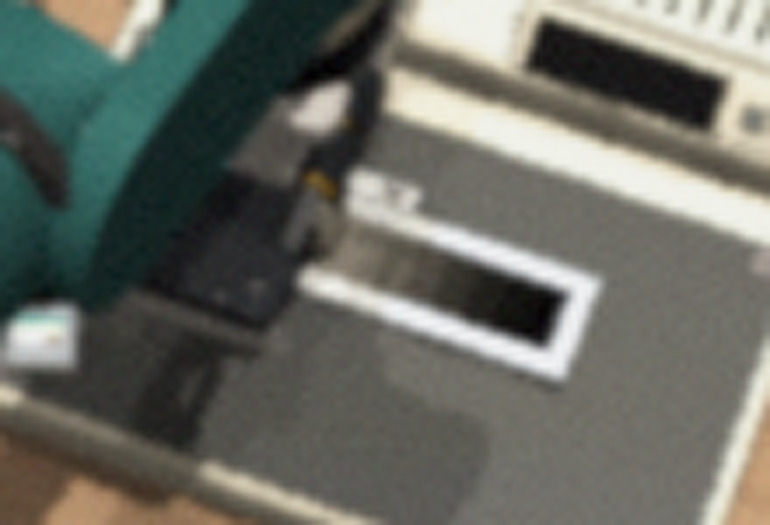

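The picture shows the tablet lying against the rail end at (380,190), square in the stage and undisturbed. The hold reads about 7.2 N with the pad top at about 95.7 mm, which is the foot about half in. I'll settle once, then hand in.

send_rows(rows=[[0,0,-0.2,0,0,0],[0,0,0,0,0,0],[0,0,0,0,0,0],[0,0,0,0,0,0]])

```text
time: 27.57
tool_pos: [0.5571, -0.0271, 0.1205]
ee_rot: [3.14, 0.0, 1.601]
wrist_force: [-3.6, 0.2, 6.8]
width: 0.0006
finger_force: 3.7
```

```bash
python3 -c "
from bench import ticket
print(ticket.close_job())"
```

```text
the job is handed in; nothing more can be done
None
```

Job handed in at 27.6 s: by contact force the tablet is flush on the rail and stop, and the arm is held down at about 7 N with the foot judged half in from pad height and force (index line not visible in the last view).

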